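Set the creasing iron's dial and draw the iron

TASK

Get the cordless creasing iron ready for the next watch strap: first, with the iron still in its stand, turn the dial on the grey control unit until the white line on the knob points at the one long, wide mark of the scale; then draw the iron out of its sloping stand and turn it level. Finish while still holding it, level and still in the gripper, at least 20 cm above the bench and touching nothing else, with the dial still on its mark and the tape roll, the jar and the notebooks left where they are.

Things in the scene. Friction and masses are not known exactly. Their poses are not given: they have to be found in the camera images.
- dial (a joint): Angle of the dial knob in rad, growing clockwise seen from above, range 0 to 6.28. At 0 the white line on the knob points along the control unit's -x; at 2.6 it points at the long mark. The small ticks lie 0.5 rad apart (0.1, 0.6, ... 5.6). Starts between 1.2 and 2.0; light friction (0.04 N m); stays where it is left.
- dial_grip (a point): Point on the dial's axis at the height to grip, 87 mm above the bench, with the knob's axes. Black knob: a 52 mm disc (top 64 mm above the bench) carrying an upright bar 49 x 14 mm, its top at 94 mm, centred on the axis, along the knob's own x; grip across the 14 mm. The white line on top runs from the middle to the bar's -x end, the pointing end.
- control_unit: Grey box 140 x 150 x 50 mm, fixed to the bench, black top panel with white tick marks round the dial. Origin under the centre of its underside, on the dial's axis; z up, x and y along its sides, turned up to 0.35 rad about vertical.
- dial_mark (a point): Middle of the long mark (22 mm long, 6 mm wide, the others are 8 x 2 mm) on the control unit's top, 52 mm from the dial's axis, 51 mm above the bench.
- stand: Steel stand fixed to the bench: base 150 x 90 x 10 mm with a sloping round sheath (outside 29 mm, bore 19 mm, 94 mm deep). Origin: centre of the underside; z up. The sheath rises 40 degrees above level towards the stand's -x, roughly towards the robot: the way out is (-0.766, 0, 0.643) in the stand's axes. Turned up to 0.35 rad about vertical.
- sheath_mouth (a point): Centre of the sheath's mouth, at (-10, 0, 90) mm in the stand's frame. The iron's collar rests against it at the start, all of the iron beyond the collar being inside the sheath: it must be pulled about 95 mm along the slope to come free.
- iron: Loose creasing iron, 0.11 to 0.22 kg, 191 mm long; its x axis runs along it towards the tip. Origin on the axis, 45 mm from the handle's end, a good place to grip (centre of mass 20 mm tipward). Dark wooden handle, 22 mm across y, 24 mm across z, from x = -45 to 51 mm. At the start it slopes some 38 degrees, handle up, y level, origin 125 mm above the bench. Level: x horizontal, tip any way round.
- iron_tip (a point): Tip of the iron's blade, on its axis, 146 mm from the iron's origin. Between handle and tip: steel collar of 28 mm diameter (x = 51 to 55 mm), round steel barrel of 16 mm diameter (to 131 mm), small brass blade.
- tape_roll: Bystander: cardboard tape roll lying flat, 90 mm outside diameter, 22 mm high, between the control unit and the stand, on the robot's side. Origin: centre of its underside.
- jar: Bystander: brown glass jar with a black cap, 60 mm diameter, 70 mm high, on the far right. Origin: centre of its underside.
- notebooks: Bystander: two stacked notebooks, 90 x 140 x 26 mm, at the middle of the far side. Origin: centre of the underside.
Not all that is in view belongs to the job. Leave any green or turquoise look-alike of the iron alone. Leave any orange look-alike of the control_unit alone.

How it is judged (in metres and radians):
On the way, in this order (a step that is already met when the one before it is completed fails the run):
1. the dial stands at the long mark while the iron is still in its stand (value of joint dial between 2.45 and 2.75 rad and height (world z) of iron_tip below 0.06 m), for 0.3 s.
2. the iron is drawn fully out of the sheath (height (world z) of iron_tip above 0.11 m), for 0.1 s.
At the end, for the whole second after the job is handed in: Fingers hold the iron (over 1 N), long axis within 0.2 rad of level, origin over 0.18 m and tip over 0.16 m above the bench, at rest, touching no stand, unit or bystander; dial within 0.15 rad of the long mark; tape roll, jar and notebooks within 30 mm of their starts (value of joint dial between 2.45 and 2.75 rad and angle between iron's own x axis and vertical between 1.3708 and 1.7708 rad and height (world z) of iron above 0.18 m and height (world z) of iron_tip above 0.16 m and contact force between iron and the fingers above 1 N and contact force between iron and stand below 0.05 N and contact force between iron and control_unit below 0.05 N and contact force between iron and jar below 0.05 N and contact force between iron and notebooks below 0.05 N and contact force between iron and tape_roll below 0.05 N and linear speed of iron below 0.03 m/s and angular speed of iron below 0.2 rad/s and distance of each of tape_roll, jar, notebooks from where it was at the start of the episode below 0.03 m); the arm keeps its last pose, push and grip.
It fails at once if the tape roll, the jar or the notebooks are pushed more than 30 mm (distance of any of tape_roll, jar, notebooks from where it was at the start of the episode above 0.03 m).
It also fails if it takes over 58 s, if anything falls off the work surface, if the arm or the gripper's body presses on something with over 40 N, if the wrist force passes 120 N, or if a joint passes its speed limit or range.

ROBOT

A 7-joint arm with a two-finger parallel gripper is mounted at the origin on the work surface. World frame = base frame: x ahead of the robot, y to its left, z up, the work surface at z = 0. Lengths are in m, angles in degrees, forces in N, time in s.
With the tool pointing down it reaches from about 0.425 to 0.875 m from the base axis. Payload 8.4 kg.
Tool frame: the origin (TCP) lies midway between the tips of the shut fingers; the grasp point (between the pads) lies 19 mm behind it; z points along the fingers, y is the line along which they close (so a half turn about z gives the same grasp; the last joint's range is limited). The gripper opens to 87 mm and grips with 3 to 60 N. Pads are 19 mm wide; open, the fingers measure 117 mm over their backs; the gripper's body (75 mm by 190 mm) begins 51 mm behind the grasp point.
Start: joints at [-69.798, 19.091, 2.286, 83.961, -0.768, 76.965, -3.352], TCP at [0.284, 0.585, 0.223] pointing down, gripper open.
Joint ranges: [-147.57, 147.57], [-21.85, 119.76], [-74.77, 79.35], [14.55, 137.4], [-85.83, 265.84], [4.83, 119.75], [-152.11, 152.11]. Speed limits (degrees/s): [127.2, 127.2, 159.86, 159.86, 180, 180, 180].

INTERFACE

Orientations are given as a 3x3 rotation matrix whose columns are the frame's x, y, z axes.
In Python, from bench import read_state, imaging, ticket gives the robot as it stands. The module is installed in compiled form; this text tells all that it offers.
- The arm moves only by the shell command python3 -m pendant 'ROWS' [FORCE]. ROWS is JSON, a list of rows, each an object of numbers: "dx", "dy", "dz": the shift along the tool's x, y, z in mm; "roll": the turn about the tool's z in rad; "hand": the opening, from 0 (shut) to 1 (fully open). A call has exactly 5 rows; each row shifts and turns the commanded pose from where the row before left it, along the tool's axes as they then stand; what a row does not reach is not made up. A row lasts 1/12 s, in which the tool goes at most 41.7 mm and 7.16 degrees, less where a joint would pass 70% of its speed; a pose out of reach is approached as far as the arm can. A call with a gripper value outside its range is refused whole. The fingers move at their own pace and stop on an object; FORCE is the grip in N (left out, the last holds). Time passes only in rows, so rows that do not move let the fingers close, or fill a call up. It gives the time, the measured TCP pose, the force, the opening and the grip force at its end, in the units of the state.
- read_state(): the state, without advancing time (a new reading comes with each control period).
- imaging.read_camera(name): name is "scene" or "top"; returns a dict with "pixels" (384x512x3 uint8, red, green, blue), "depth" (384x512 float32, m along the optical axis (not along the pixel's ray), 0 where there is no reading), "fov_y" (degrees; the focal length in pixels is half the picture's height over the tangent of half this angle, whatever the lens; pixels are square), "cx", "cy" (the principal point, pixels), "k1" (the pictures are not rectified: a ray, as slopes to the right and down, at radius r is drawn at 1 + k1 r^2 times it, then the intrinsics apply), "eye" and "attitude" of the camera in the world. Camera axes: x right, y up, looking along -z (the intrinsics and any distortion apply to the point x, -y, -z); pixel columns grow to the right and rows downward; lengths in m; the calibration is good to about 2 mm. A picture is of the moment at which its call begins.
- ticket.job_done(): hands the job in; it is judged then, once.
The state is a dict: "t": time; "qpos": joint angles; "dq": joint speeds; "joint_efforts": joint torques, N m; "tcp_pos": TCP position; "tcp_rot": TCP orientation; "ft_force": force on the tool from outside, world axes, zero at the start; "ft_torque": the same for the moment, N m; "width": finger opening in m; "grasp_force": force on a finger pad.
Only numpy, scipy, OpenCV 4.12 (cv2) and the standard library are available. Lean on these libraries where they do the work, as an engineer would, in place of code of your own. Each camera call takes 0.05 s, during which the arm holds its last target. There are 200 camera calls.

## Working session

There is one attempt and no reset: what is moved stays moved. The work goes in short steps, Python scripts to look and compute and a shell command to move; the robot and the scene stay as the last step left them, time stands still between calls to the robot, and variables do not carry over. Pictures are saved under pics/ and viewed, at most 10 in all, crops included, and the job is handed in when it is done.

```bash
mkdir -p pics
cat > h.py <<'E'
import numpy as np, cv2
from bench import read_state, imaging, ticket
def cam(n):
    c=imaging.read_camera(n); p=c["pixels"]; d=c["depth"]
    f=192/np.tan(np.radians(c["fov_y"])/2)
    K=np.array([[f,0,c["cx"]],[0,f,c["cy"]],[0,0,1.]])
    v,u=np.mgrid[0:384,0:512]
    g=np.stack([u,v],-1).reshape(-1,1,2).astype(float)
    s=cv2.undistortPoints(g,K,np.array([c["k1"],0,0,0,0.])).reshape(384,512,2)
    R=np.array(c["attitude"]).reshape(3,3); e=np.array(c["eye"])
    ray=np.stack([s[...,0],-s[...,1],-np.ones((384,512))],-1)
    W=(ray*d[...,None])@R.T+e; W[d==0]=np.nan
    return p,W,ray@R.T,e
def save(p,n): cv2.imwrite("pics/"+n,p[...,::-1])
E
python3 - <<'E'
from h import *
for n in("top","scene"):
    p,W,r,e=cam(n); np.savez(n+".npz",p=p,W=W,r=r,e=e); save(p,n+".png"); print(n,e)
s=read_state();print(s)
E
```

```text
top [ 0.32016153 -0.08884785  1.37983699]
scene [1.19783832 0.3456991  0.80320046]
{'t': 0.1, 'qpos': array([-69.79962495,  19.12805497,   2.28475711,  84.00518841,
        -0.76540963,  76.96433526,  -3.35317136]), 'dq': array([-0.04402654, -0.02905491, -0.05690628, -0.11430393,  0.05143539,
       -0.09419965,  0.00174005]), 'joint_efforts': array([ 4.88831894e-03, -6.57817340e+01,  1.34067200e+00, -4.04711437e+01,
       -5.96984359e-02,  4.09684901e-02,  6.85001964e-05]), 'tcp_pos': array([0.28361758, 0.58440371, 0.22175123]), 'tcp_rot': array([[-8.99664448e-01,  4.36581756e-01, -5.01390191e-04],
       [ 4.36582022e-01,  8.99663449e-01, -1.34780098e-03],
       [-1.37342891e-04, -1.43146657e-03, -9.99998966e-01]]), 'ft_force': array([ 0.06841546, -0.74258242, -0.15237846]), 'ft_torque': array([-0.02116842, -0.00466248, -0.05079373]), 'grasp_force': 0.0, 'width': 0.0870824030039828}
```

View pics/top.png

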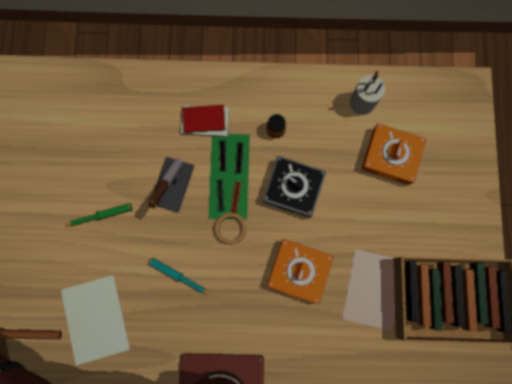

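View pics/scene.png

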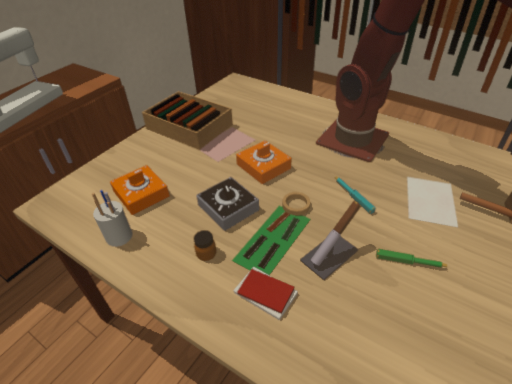

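The top view shows the grey unit at (294,186), the stand at (173,185) with its handle at (160,190), the tape roll at (229,229), the jar at (276,126) and the notebooks at (205,120). The orange and green/turquoise objects are decoys. Next I'll measure the unit, knob and iron.

Run:
```python
from h import *
D=np.load("top.npz");p,W,r,e=[D[k] for k in("p","W","r","e")]
def rect(n,m):
    q=W[m][:,:2]; (c,s,a)=cv2.minAreaRect((q*1000).astype(np.float32)); print(n,len(q),np.round(c,1),np.round(s,1),round(a,1))
v,u=np.mgrid[0:384,0:512]
box=(abs(u-294)<36)&(abs(v-186)<36)
rect("unit top",box&(abs(W[...,2]-.05)<.007))
rect("disc",box&(abs(W[...,2]-.064)<.004))
bar=box&(W[...,2]>.080); rect("bar",bar)
print("bar z",np.nanmax(W[bar][:,2]))
q=W[bar][:,:2];mu=q.mean(0);w,V=np.linalg.eigh(np.cov((q-mu).T));print("bar pca",mu,np.degrees(np.arctan2(V[1,1],V[0,1])))
sb=(abs(u-170)<36)&(abs(v-185)<36)
rect("stand base",sb&(abs(W[...,2]-.01)<.005))
# handle : brownish & z>0.08
P=p.astype(int)
for D2,nm in((D,"top"),(np.load("scene.npz"),"scene")):
    WW=D2["W"];PP=D2["p"].astype(int)
    base=W[sb&(abs(W[...,2]-.01)<.005)].mean(0)
    m=(np.linalg.norm(WW[...,:2]-base[:2],axis=-1)<.2)&(WW[...,2]>.03)
    br=m&(PP[...,0]-PP[...,2]>25)
    for k,mm in(("brown",br),("steel",m&~br)):
        q=WW[mm]; q=q[~np.isnan(q[:,0])]; mu=q.mean(0); w,V=np.linalg.eigh(np.cov((q-mu).T)); a=V[:,2]; a=a*np.sign(a[2]); t=(q-mu)@a
        print(nm,k,len(q),mu.round(4),a.round(3),np.degrees(np.arctan2(a[1],a[0])).round(1),t.min().round(3),t.max().round(3),q[:,2].max().round(3))
A=cv2.resize(p[150:222,258:330],None,fx=5.5,fy=5.5,interpolation=cv2.INTER_CUBIC)
B=cv2.resize(p[150:222,130:202],None,fx=5.5,fy=5.5,interpolation=cv2.INTER_CUBIC)
save(np.hstack([A,B]),"crop.png")
```

```text
unit top 2146 [ 585.  -191.2] [149.6 141.5] 73.1
disc 135 [ 584.7 -187.6] [63.6 56.8] 0.4
bar 101 [ 585.9 -191. ] [49.2 14.9] 52.0
bar z 0.10029278145208465
bar pca [ 0.58490724 -0.19048457] 53.62032441919678
stand base 982 [585.9 169. ] [208.6 200.6] 3.5
top brown 257 [0.5461 0.176  0.1306] [-0.864  0.272  0.425] 162.5 -0.26 0.053 0.161
top steel 319 [0.6042 0.1585 0.0753] [-0.794  0.238  0.56 ] 163.3 -0.068 0.115 0.145
scene brown 361 [0.5468 0.1817 0.1268] [-0.746  0.232  0.624] 162.7 -0.078 0.05 0.16
scene steel 432 [0.62   0.1629 0.0663] [-0.741  0.22   0.635] 163.5 -0.052 0.147 0.157
```

View pics/crop.png

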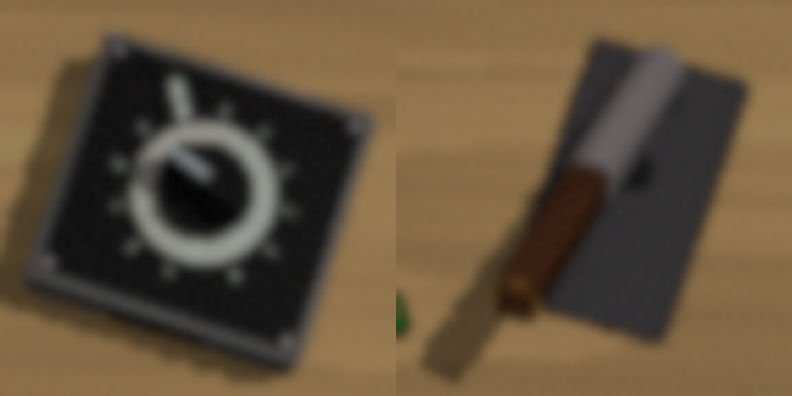

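The unit is turned about -17°. The white line points along about 53° in world and the long mark along about 14°, so the knob needs roughly 39° clockwise. The iron's heading is about -17°. I'll move over the dial at constant height.

```bash
cat >> h.py <<'E'
def go(target,yang=None):
    s=read_state();R=np.array(s["tcp_rot"]);d=(np.array(target)-s["tcp_pos"])*1000
    print("t",round(s["t"],2),"pos",np.round(s["tcp_pos"],4),"tool d",(R.T@d).round(1),"q",np.round(s["qpos"],1),"F",np.round(s["ft_force"],1),"w",round(s["width"],4),"g",s["grasp_force"])
    y=np.degrees(np.arctan2(R[1,1],R[0,1]));print("yang",y.round(2),"" if yang is None else "roll %.3f"%np.radians((y-yang+180)%360-180))
    return s
E
P="python3 -m pendant"
R='{"dx":-29,"dy":-27,"dz":0,"roll":0,"hand":1}'
python3 -m pendant '[{"dx":-15,"dy":-14},{"dx":-29,"dy":-27},{"dx":-29,"dy":-27},{"dx":-29,"dy":-27},{"dx":-29,"dy":-27}]' 
python3 -c "
from h import *
go([.585,-.191,.22],-37)"
```

```text
t 0.1 pos [0.2836 0.5844 0.2218] tool d [-609.7 -566.     2.6] q [-69.8  19.1   2.3  84.   -0.8  77.   -3.4] F [ 0.1 -0.7 -0.2] w 0.0871 g 0.0
yang 64.11 roll 1.765invalid input
```

```bash
python3 -m pendant '[{"dx":-15,"dy":-14,"dz":0,"roll":0,"hand":1},{"dx":-29,"dy":-27,"dz":0,"roll":0,"hand":1},{"dx":-29,"dy":-27,"dz":0,"roll":0,"hand":1},{"dx":-29,"dy":-27,"dz":0,"roll":0,"hand":1},{"dx":-29,"dy":-27,"dz":0,"roll":0,"hand":1}]' 20
python3 -c "
from h import *
go([.585,-.191,.22],-37)"
```

```text
t: 0.52
tcp_pos: [0.3486, 0.4158, 0.222]
tcp_rot: [[-0.9, 0.436, -0.0], [0.436, 0.9, -0.001], [0.0, -0.001, -1.0]]
ft_force: [1.3, 1.1, 0.3]
width: 0.0869
grasp_force: 0.0
t 0.52 pos [0.3486 0.4158 0.222 ] tool d [-477.5 -442.8    2.3] q [-60.6   6.6   6.4  99.3  -0.8  74.2  10.1] F [1.3 1.1 0.3] w 0.0869 g 0.0
yang 64.13 roll 1.765
```

```bash
python3 -m pendant '[{"dx":-29,"dy":-27,"dz":0,"roll":0,"hand":1},{"dx":-29,"dy":-27,"dz":0,"roll":0,"hand":1},{"dx":-29,"dy":-27,"dz":0,"roll":0,"hand":1},{"dx":-29,"dy":-27,"dz":0,"roll":0,"hand":1},{"dx":-29,"dy":-27,"dz":0,"roll":0,"hand":1}]' >/dev/null
python3 -m pendant '[{"dx":-29,"dy":-27,"dz":0,"roll":0,"hand":1},{"dx":-29,"dy":-27,"dz":0,"roll":0,"hand":1},{"dx":-29,"dy":-27,"dz":0,"roll":0,"hand":1},{"dx":-29,"dy":-27,"dz":0,"roll":0,"hand":1},{"dx":-29,"dy":-27,"dz":0,"roll":0,"hand":1}]' >/dev/null
python3 -m pendant '[{"dx":-29,"dy":-27,"dz":0,"roll":0,"hand":1},{"dx":-29,"dy":-27,"dz":0,"roll":0,"hand":1},{"dx":-29,"dy":-27,"dz":0,"roll":0,"hand":1},{"dx":-29,"dy":-27,"dz":0,"roll":0,"hand":1},{"dx":-15,"dy":-14,"dz":0,"roll":0,"hand":1}]' >/dev/null
python3 -m pendant '[{"dx":0,"dy":0,"dz":0,"roll":0.06,"hand":1},{"dx":0,"dy":0,"dz":0,"roll":0.12,"hand":1},{"dx":0,"dy":0,"dz":0,"roll":0.12,"hand":1},{"dx":0,"dy":0,"dz":0,"roll":0.12,"hand":1},{"dx":0,"dy":0,"dz":0,"roll":0.12,"hand":1}]' >/dev/null
python3 -m pendant '[{"dx":0,"dy":0,"dz":0,"roll":0.12,"hand":1},{"dx":0,"dy":0,"dz":0,"roll":0.12,"hand":1},{"dx":0,"dy":0,"dz":0,"roll":0.12,"hand":1},{"dx":0,"dy":0,"dz":0,"roll":0.12,"hand":1},{"dx":0,"dy":0,"dz":0,"roll":0.12,"hand":1}]' >/dev/null
python3 -m pendant '[{"dx":0,"dy":0,"dz":0,"roll":0.12,"hand":1},{"dx":0,"dy":0,"dz":0,"roll":0.12,"hand":1},{"dx":0,"dy":0,"dz":0,"roll":0.12,"hand":1},{"dx":0,"dy":0,"dz":0,"roll":0.12,"hand":1},{"dx":0,"dy":0,"dz":0,"roll":0.06,"hand":1}]' >/dev/null
python3 -c "
from h import *
go([.585,-.191,.22],-37)"
```

```text
t 3.02 pos [ 0.5557 -0.1186  0.2223] tool d [-45.3  63.6   2.2] q [-35.7  12.3  50.5  97.6  -9.8  74.8 -15.8] F [-0.4 -0.5 -0.2] w 0.0867 g 0.0
yang -32.53 roll 0.078
```

```bash
python3 -m pendant '[{"dx":-15,"dy":21,"dz":0,"roll":0,"hand":0.6},{"dx":-15,"dy":21,"dz":0,"roll":0,"hand":0.6},{"dx":-15.3,"dy":21.6,"dz":0,"roll":0,"hand":0.6},{"dx":0,"dy":0,"dz":20,"roll":0.078,"hand":0.6},{"dx":0,"dy":0,"dz":20,"roll":0,"hand":0.6}]' >/dev/null
python3 -m pendant '[{"dx":0,"dy":0,"dz":20,"roll":0,"hand":0.6},{"dx":0,"dy":0,"dz":10,"roll":0,"hand":0.6},{"dx":0,"dy":0,"dz":0,"roll":0,"hand":0.6},{"dx":0,"dy":0,"dz":0,"roll":0,"hand":0.6},{"dx":0,"dy":0,"dz":0,"roll":0,"hand":0.6}]' >/dev/null
python3 -c "
from h import *
go([.585,-.191,.07],-37)
p,W,r,e=cam('top');q=p[140:230,250:340];s=p
p2=cam('scene')[0]
save(np.hstack([cv2.resize(q,(400,400)),cv2.resize(p2[150:250,170:270],(400,400))]),'dial1.png')"
```

```text
t 3.85 pos [ 0.5863 -0.1911  0.1537] tool d [-0.8 -1.2 83.7] q [-24.9  23.5  50.1  95.9 -19.   69.5  -7.1] F [ 0.7 -0.2  0.3] w 0.0525 g 0.0
yang -36.6 roll 0.007
```

View pics/dial1.png

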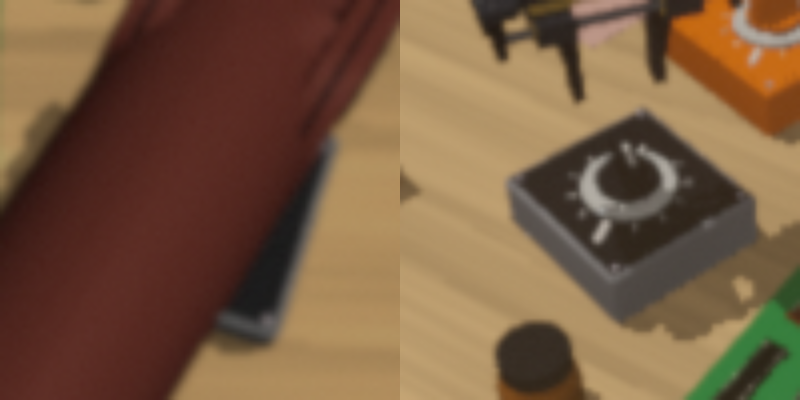

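Gripper is squarely above the knob (scene crop: fingers at (575,100)/(655,80), knob at (628,175), long mark at (600,232)). I'll lower and grip.

```bash
python3 -m pendant '[{"dx":-0.8,"dy":-1.2,"dz":20,"roll":0.007,"hand":0.6},{"dx":0,"dy":0,"dz":20,"roll":0,"hand":0.6},{"dx":0,"dy":0,"dz":20,"roll":0,"hand":0.6},{"dx":0,"dy":0,"dz":15,"roll":0,"hand":0.6},{"dx":0,"dy":0,"dz":8,"roll":0,"hand":0.6}]' 
python3 -m pendant '[{"dx":0,"dy":0,"dz":0,"roll":0,"hand":0.6},{"dx":0,"dy":0,"dz":0,"roll":0,"hand":0.0},{"dx":0,"dy":0,"dz":0,"roll":0,"hand":0},{"dx":0,"dy":0,"dz":0,"roll":0,"hand":0},{"dx":0,"dy":0,"dz":0,"roll":0,"hand":0}]' 12
python3 -m pendant '[{"dx":0,"dy":0,"dz":0,"roll":0,"hand":0},{"dx":0,"dy":0,"dz":0,"roll":0,"hand":0.0},{"dx":0,"dy":0,"dz":0,"roll":0,"hand":0},{"dx":0,"dy":0,"dz":0,"roll":0,"hand":0},{"dx":0,"dy":0,"dz":0,"roll":0,"hand":0}]'  12
python3 -c "
from h import *
go([.585,-.191,.07],-75.9)"
```

```text
t: 4.37
tcp_pos: [0.584, -0.1904, 0.0685]
tcp_rot: [[0.602, 0.799, -0.001], [0.799, -0.602, 0.0], [-0.0, -0.001, -1.0]]
ft_force: [-1.3, -0.4, 0.4]
width: 0.0522
grasp_force: 0.0
t: 4.78
tcp_pos: [0.5848, -0.1909, 0.0705]
tcp_rot: [[0.602, 0.799, 0.001], [0.799, -0.602, -0.0], [0.001, 0.001, -1.0]]
ft_force: [-0.0, 0.1, -0.9]
width: 0.0331
grasp_force: 0.0
t: 5.2
tcp_pos: [0.5856, -0.1918, 0.07]
tcp_rot: [[0.602, 0.798, 0.003], [0.798, -0.602, -0.002], [0.0, 0.004, -1.0]]
ft_force: [6.7, -3.6, -2.7]
width: 0.0141
grasp_force: 12.0
t 5.2 pos [ 0.5856 -0.1918  0.07  ] tool d [ 0.3 -1.   0. ] q [-22.4  28.5  47.1 100.6 -23.4  61.1  -4.3] F [ 6.7 -3.6 -2.7] w 0.0141 g 11.999637071276084
yang -37.03 roll 0.678
```

```bash
python3 -m pendant '[{"dx":0,"dy":0,"dz":0,"roll":0.05,"hand":0},{"dx":0,"dy":0,"dz":0,"roll":0.09,"hand":0},{"dx":0,"dy":0,"dz":0,"roll":0.09,"hand":0},{"dx":0,"dy":0,"dz":0,"roll":0.09,"hand":0},{"dx":0,"dy":0,"dz":0,"roll":0.09,"hand":0}]'  12
python3 -m pendant '[{"dx":0,"dy":0,"dz":0,"roll":0.09,"hand":0},{"dx":0,"dy":0,"dz":0,"roll":0.09,"hand":0},{"dx":0,"dy":0,"dz":0,"roll":0.088,"hand":0},{"dx":0,"dy":0,"dz":0,"roll":0,"hand":0},{"dx":0,"dy":0,"dz":0,"roll":0,"hand":0}]'  12
python3 -c "
from h import *
go([.585,-.191,.07],-75.9)"
```

```text
t: 5.62
tcp_pos: [0.5855, -0.1916, 0.0701]
tcp_rot: [[0.873, 0.488, 0.003], [0.488, -0.873, -0.002], [0.001, 0.003, -1.0]]
ft_force: [4.5, -3.8, -2.6]
width: 0.0137
grasp_force: 12.0
t: 6.03
tcp_pos: [0.5854, -0.1914, 0.07]
tcp_rot: [[0.969, 0.247, 0.002], [0.247, -0.969, -0.002], [0.002, 0.002, -1.0]]
ft_force: [4.1, -3.6, -2.3]
width: 0.0138
grasp_force: 12.0
t 6.03 pos [ 0.5854 -0.1914  0.07  ] tool d [-0.3 -0.5  0. ] q [-28.1  32.2  55.9 100.8 -29.7  62.9 -38. ] F [ 4.1 -3.6 -2.3] w 0.0138 g 12.000200705369934
yang -75.71 roll 0.003
```

```bash
python3 -m pendant '[{"dx":0,"dy":0,"dz":0,"roll":0,"hand":0.2},{"dx":0,"dy":0,"dz":0,"roll":0,"hand":0.4},{"dx":0,"dy":0,"dz":0,"roll":0,"hand":0.4},{"dx":0,"dy":0,"dz":0,"roll":0,"hand":0.4},{"dx":0,"dy":0,"dz":0,"roll":0,"hand":0.4}]'  12
python3 -m pendant '[{"dx":0,"dy":0,"dz":-20,"roll":0,"hand":0.4},{"dx":0,"dy":0,"dz":-40,"roll":0,"hand":0.4},{"dx":0,"dy":0,"dz":-40,"roll":0,"hand":0.4},{"dx":0,"dy":0,"dz":-40,"roll":0,"hand":0.4},{"dx":0,"dy":0,"dz":-20,"roll":0,"hand":0.6}]'
cat > fit.py <<'E'
from h import *
from scipy.optimize import least_squares
def fit(Ds,q0,rad=.09):
    Q=[]
    for p,W in Ds:
        P=p.astype(int); m=(np.linalg.norm(W-q0[:3],axis=-1)<rad)&(P[...,0]-P[...,2]>25)&(W[...,2]>.06)
        Q.append(W[m])
    print([len(q) for q in Q])
    Q=np.vstack(Q)
    def fr(v):
        y,s=v[3],v[4]; x=np.array([np.cos(y)*np.cos(s),np.sin(y)*np.cos(s),-np.sin(s)]); yy=np.array([-np.sin(y),np.cos(y),0]); return np.stack([x,yy,np.cross(x,yy)],1)
    def res(v):
        L=(Q-v[:3])@fr(v); 
        h=np.array([.048,.011,.012]); d=np.abs(L-[.003,0,0])-h
        return np.linalg.norm(np.maximum(d,0),axis=1)+np.minimum(d.max(1),0)
    o=least_squares(res,q0,loss='soft_l1',f_scale=.002)
    print("iron",o.x[:3].round(4),"yaw,slope deg",np.degrees(o.x[3:]).round(1),"rms",np.sqrt(np.mean(res(o.x)**2)).round(4)); return o.x
E
python3 - <<'E'
from fit import *
D=[np.load(n+".npz") for n in("top","scene")]
q0=[.546,.178,.125,np.radians(-17),np.radians(38)]
for S in([0,1],[0],[1]): fit([(D[i]["p"],D[i]["W"]) for i in S],q0)
go([.585,-.191,.07])
p,W,r,e=cam('scene');save(cv2.resize(p[150:250,170:270],(500,500),interpolation=cv2.INTER_CUBIC),'dial2.png')
E
```

```text
t: 6.45
tcp_pos: [0.584, -0.1907, 0.0694]
tcp_rot: [[0.97, 0.245, -0.0], [0.245, -0.97, 0.0], [-0.0, -0.0, -1.0]]
ft_force: [0.2, 0.1, 0.7]
width: 0.0324
grasp_force: 0.0
t: 6.87
tcp_pos: [0.5851, -0.1919, 0.2343]
tcp_rot: [[0.97, 0.244, 0.004], [0.244, -0.97, -0.001], [0.004, 0.002, -1.0]]
ft_force: [1.0, -1.0, -0.5]
width: 0.0371
grasp_force: 0.0
[243, 361]
iron [0.5376 0.181  0.1217] yaw,slope deg [-15.5  38.7] rms 0.0024
[243]
iron [0.5375 0.1816 0.1221] yaw,slope deg [-14.5  38.6] rms 0.0016
[361]
iron [0.5396 0.1804 0.1201] yaw,slope deg [-15.4  38.7] rms 0.0026
t 6.87 pos [ 0.5851 -0.1919  0.2343] tool d [ -0.5  -1.2 164.3] q [-33.3  23.6  63.1  90.5 -21.4  78.8 -44. ] F [ 1.  -1.  -0.5] w 0.0371 g 0.0
yang -75.88
```

View pics/dial2.png

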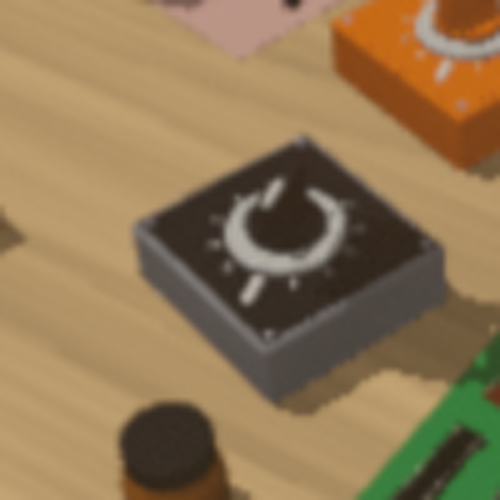

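The white line (273,190) and the long mark (253,290) lie on one line through the knob. I'll move to the iron now and confirm the dial from above on the way.

```bash
python3 -m pendant '[{"dx":2.5,"dy":-17.4,"dz":0,"roll":0,"hand":0.6},{"dx":4.5,"dy":-37.4,"dz":0,"roll":0,"hand":0.6},{"dx":4.5,"dy":-37.4,"dz":0,"roll":0,"hand":0.6},{"dx":4.5,"dy":-37.4,"dz":0,"roll":0,"hand":0.6},{"dx":4.5,"dy":-37.4,"dz":0,"roll":0,"hand":0.6}]' 12 >/dev/null
python3 -m pendant '[{"dx":4.5,"dy":-37.4,"dz":0,"roll":0,"hand":0.6},{"dx":4.5,"dy":-37.4,"dz":0,"roll":0,"hand":0.6},{"dx":4.5,"dy":-37.4,"dz":0,"roll":0,"hand":0.6},{"dx":4.5,"dy":-37.4,"dz":0,"roll":0,"hand":0.6},{"dx":4.5,"dy":-37.4,"dz":0,"roll":0,"hand":0.6}]' 12 >/dev/null
python3 -m pendant '[{"dx":2,"dy":-20,"dz":0,"roll":0,"hand":0.6},{"dx":0,"dy":0,"dz":0,"roll":0.12,"hand":0.6},{"dx":0,"dy":0,"dz":0,"roll":0.12,"hand":0.6},{"dx":0,"dy":0,"dz":0,"roll":0.12,"hand":0.6},{"dx":0,"dy":0,"dz":0,"roll":0.12,"hand":0.6}]' 12 >/dev/null
python3 -m pendant '[{"dx":0,"dy":0,"dz":0,"roll":0.045,"hand":0.6},{"dx":0,"dy":0,"dz":0,"roll":0,"hand":0.6},{"dx":0,"dy":0,"dz":0,"roll":0,"hand":0.6},{"dx":0,"dy":0,"dz":0,"roll":0,"hand":0.6},{"dx":0,"dy":0,"dz":0,"roll":0,"hand":0.6}]' 12 >/dev/null
cat > dial.py <<'E'
from h import *
p,W,r,e=cam('top')
v,u=np.mgrid[0:384,0:512];box=(abs(u-294)<36)&(abs(v-186)<36);bar=box&(W[...,2]>.080)&(W[...,2]<.11)
q=W[bar][:,:2];mu=q.mean(0);w,V=np.linalg.eigh(np.cov((q-mu).T));c,s,a=cv2.minAreaRect((q*1000).astype(np.float32))
print("bar",len(q),mu,np.degrees(np.arctan2(V[1,1],V[0,1])),s,a)
k=box&(abs(W[...,2]-.05)<.007)&(p.min(-1)>120);q=W[k][:,:2]-[.585,-.191];rr=np.linalg.norm(q,axis=1);q=q[(rr>.046)];an=np.degrees(np.arctan2(q[:,1],q[:,0]))
n=np.abs(an-14)<12;print("mark",n.sum(),an[n].mean())
E
python3 dial.py; python3 -c "
from h import *
go([.537,.181,.106],-106)"
```

```text
bar 96 [ 0.5846142 -0.1908277] -165.20278626915567 (48.08793258666992, 13.964221954345703) 14.91469955444336
mark 10 12.241591003079659
t 8.63 pos [0.5365 0.1828 0.2295] tool d [  1.    1.6 123.5] q [ -80.8   18.4   70.9   97.6  -17.9   76.8 -112.5] F [0.4 0.6 0.3] w 0.0521 g 0.0
yang -105.88 roll 0.002
```

The dial bar is at 14.8° and the mark at 12–14°, within tolerance. Descending to grip the iron.

```bash
python3 -m pendant '[{"dx":1,"dy":1.6,"dz":20,"roll":0,"hand":0.6},{"dx":0,"dy":0,"dz":30,"roll":0,"hand":0.6},{"dx":0,"dy":0,"dz":30,"roll":0,"hand":0.6},{"dx":0,"dy":0,"dz":25,"roll":0,"hand":0.6},{"dx":0,"dy":0,"dz":18,"roll":0,"hand":0.6}]' 12
python3 -m pendant '[{"dx":0,"dy":0,"dz":0,"roll":0,"hand":0.6},{"dx":0,"dy":0,"dz":0,"roll":0,"hand":0.0},{"dx":0,"dy":0,"dz":0,"roll":0,"hand":0},{"dx":0,"dy":0,"dz":0,"roll":0,"hand":0},{"dx":0,"dy":0,"dz":0,"roll":0,"hand":0}]' 10
python3 -m pendant '[{"dx":0,"dy":0,"dz":0,"roll":0,"hand":0},{"dx":0,"dy":0,"dz":0,"roll":0,"hand":0.0},{"dx":0,"dy":0,"dz":0,"roll":0,"hand":0},{"dx":0,"dy":0,"dz":0,"roll":0,"hand":0},{"dx":0,"dy":0,"dz":0,"roll":0,"hand":0}]'  10
python3 -c "
from h import *
go([.537,.181,.106],-106)"
```

```text
t: 9.05
tcp_pos: [0.5361, 0.1808, 0.1043]
tcp_rot: [[0.962, -0.274, -0.002], [-0.274, -0.962, -0.001], [-0.002, 0.001, -1.0]]
ft_force: [0.4, -0.1, 0.4]
width: 0.0523
grasp_force: 0.0
t: 9.47
tcp_pos: [0.5379, 0.1814, 0.1078]
tcp_rot: [[0.962, -0.274, 0.002], [-0.274, -0.962, 0.001], [0.001, -0.002, -1.0]]
ft_force: [-0.5, 0.2, -0.3]
width: 0.0331
grasp_force: 0.0
t: 9.88
tcp_pos: [0.5374, 0.1814, 0.1071]
tcp_rot: [[0.962, -0.274, 0.001], [-0.274, -0.962, 0.001], [0.0, -0.001, -1.0]]
ft_force: [-1.8, 1.3, 6.1]
width: 0.022
grasp_force: 10.0
t 9.88 pos [0.5374 0.1814 0.1071] tool d [-0.3  0.5  1.1] q [ -74.    25.6   64.   105.9  -25.6   64.5 -106.7] F [-1.8  1.3  6.1] w 0.022 g 9.990181731409393
yang -105.92 roll 0.001
```

```bash
python3 -m pendant '[{"dx":0,"dy":0,"dz":0,"roll":0,"hand":0},{"dx":0,"dy":0,"dz":0,"roll":0,"hand":0.0},{"dx":-3.9,"dy":0,"dz":-3.2,"roll":0,"hand":0},{"dx":-7.7,"dy":0,"dz":-6.4,"roll":0,"hand":0},{"dx":-7.7,"dy":0,"dz":-6.4,"roll":0,"hand":0}]' 40
python3 -m pendant '[{"dx":-7.7,"dy":0,"dz":-6.4,"roll":0,"hand":0},{"dx":-7.7,"dy":0,"dz":-6.4,"roll":0,"hand":0},{"dx":-7.7,"dy":0,"dz":-6.4,"roll":0,"hand":0},{"dx":-7.7,"dy":0,"dz":-6.4,"roll":0,"hand":0},{"dx":-7.7,"dy":0,"dz":-6.4,"roll":0,"hand":0}]' 40
python3 -c "
from h import *
go([.537,.181,.106],-106)"
```

```text
t: 10.3
tcp_pos: [0.5185, 0.1862, 0.1227]
tcp_rot: [[0.961, -0.275, 0.001], [-0.275, -0.961, -0.001], [0.001, 0.0, -1.0]]
ft_force: [2.3, 1.4, -0.5]
width: 0.0219
grasp_force: 40.0
t: 10.72
tcp_pos: [0.4806, 0.1967, 0.1544]
tcp_rot: [[0.961, -0.275, -0.001], [-0.275, -0.961, -0.001], [-0.001, 0.001, -1.0]]
ft_force: [-0.6, -0.2, -1.6]
width: 0.0216
grasp_force: 40.0
t 10.72 pos [0.4806 0.1967 0.1544] tool d [58.6 -0.4 48.4] q [ -90.6   15.1   73.5  109.4  -15.7   67.  -117.4] F [-0.6 -0.2 -1.6] w 0.0216 g 39.97868715785444
yang -105.95 roll 0.001
```

```bash
python3 -m pendant '[{"dx":-7.7,"dy":0,"dz":-6.4,"roll":0,"hand":0},{"dx":-7.7,"dy":0,"dz":-6.4,"roll":0,"hand":0},{"dx":-7.7,"dy":0,"dz":-6.4,"roll":0,"hand":0},{"dx":-7.7,"dy":0,"dz":-6.4,"roll":0,"hand":0},{"dx":0,"dy":0,"dz":-10,"roll":0,"hand":0}]' 40
python3 -m pendant '[{"dx":0,"dy":0,"dz":-15,"roll":0,"hand":0},{"dx":0,"dy":0,"dz":-20,"roll":0,"hand":0},{"dx":0,"dy":0,"dz":-20,"roll":0,"hand":0},{"dx":0,"dy":0,"dz":-15,"roll":0,"hand":0},{"dx":0,"dy":0,"dz":0,"roll":0,"hand":0}]' 40
python3 - <<'E'
from fit import *
s=go([.537,.181,.106],-106)
p,W,r,e=cam('scene');c=s["tcp_pos"]+[0,0,.019]
fit([(p,W)],[*c,np.radians(-16),np.radians(38)])
save(cv2.resize(p[90:290,270:470],(600,600)),'iron1.png')
E
```

```text
t: 11.13
tcp_pos: [0.4499, 0.2051, 0.1891]
tcp_rot: [[0.962, -0.274, -0.003], [-0.274, -0.962, -0.001], [-0.003, 0.002, -1.0]]
ft_force: [-0.4, 1.3, -2.2]
width: 0.0213
grasp_force: 40.0
t: 11.55
tcp_pos: [0.4527, 0.2057, 0.2622]
tcp_rot: [[0.962, -0.275, 0.001], [-0.275, -0.962, 0.003], [0.0, -0.003, -1.0]]
ft_force: [0.5, 0.7, -1.5]
width: 0.0219
grasp_force: 40.0
t 11.55 pos [0.4527 0.2057 0.2622] tool d [ 87.8   1.1 156.2] q [-103.6   -8.9   69.5  103.7    8.3   79.4 -141.8] F [ 0.5  0.7 -1.5] w 0.0219 g 39.979369504144415
yang -105.95 roll 0.001
[421]
iron [0.4711 0.2016 0.3101] yaw,slope deg [-33.9  86.9] rms 0.0134
```

View pics/iron1.png

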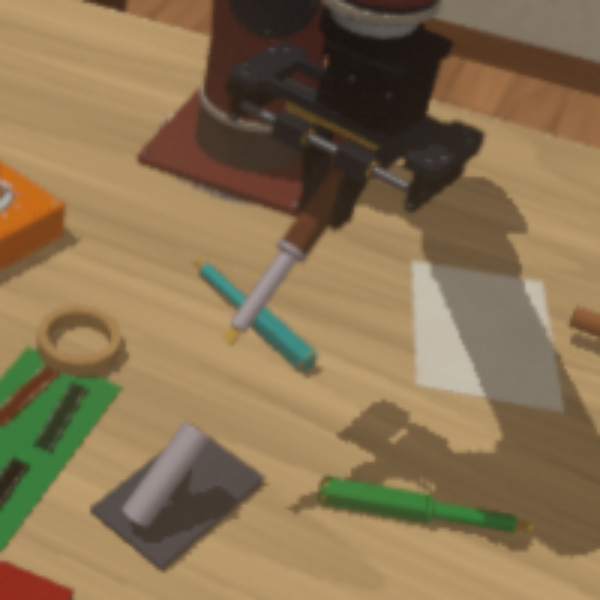

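The iron is out (tip at (232,338)) and still sloping about 38° in the grip; the empty sheath is at (165,475). The interface can't pitch the tool. I'll rest the barrel on the fixed sheath's rim and lower, so the iron pivots level between the pads.

```bash
python3 -m pendant '[{"dx":10,"dy":0.4,"dz":0,"roll":0,"hand":0},{"dx":15,"dy":0.4,"dz":0,"roll":0,"hand":0},{"dx":15,"dy":0.4,"dz":0,"roll":0,"hand":0},{"dx":9,"dy":0,"dz":10,"roll":0,"hand":0},{"dx":0,"dy":0,"dz":20,"roll":0,"hand":0}]' 25
python3 -m pendant '[{"dx":0,"dy":0,"dz":20,"roll":0,"hand":0},{"dx":0,"dy":0,"dz":20,"roll":0,"hand":0},{"dx":0,"dy":0,"dz":12,"roll":0,"hand":0},{"dx":0,"dy":0,"dz":0,"roll":0,"hand":0},{"dx":0,"dy":0,"dz":0,"roll":0,"hand":0}]' 25
python3 - <<'E'
from fit import *
s=go([.4995,.191,.09],-106)
p,W,r,e=cam('scene');c=s["tcp_pos"]+[0,0,.019]
fit([(p,W)],[*c,np.radians(-16),np.radians(38)],.06)
E
```

```text
t: 12.02
tcp_pos: [0.5007, 0.1897, 0.2295]
tcp_rot: [[0.961, -0.277, 0.003], [-0.277, -0.961, -0.003], [0.004, 0.002, -1.0]]
ft_force: [0.1, -0.1, -1.8]
width: 0.0217
grasp_force: 25.0
t: 12.43
tcp_pos: [0.4983, 0.1901, 0.1777]
tcp_rot: [[0.961, -0.275, -0.001], [-0.275, -0.961, -0.002], [-0.0, 0.002, -1.0]]
ft_force: [0.0, 0.1, -1.4]
width: 0.0221
grasp_force: 25.0
t 12.43 pos [0.4983 0.1901 0.1777] tool d [ 1.  -1.3 87.7] q [ -87.3   15.4   72.2  106.   -15.5   70.  -116.3] F [ 0.   0.1 -1.4] w 0.0221 g 24.979461011607782
yang -105.98 roll 0.000
[272]
iron [0.503  0.1896 0.1899] yaw,slope deg [-18.9  40.8] rms 0.0065
```

Free above the rim; I'll lower slowly and watch the force.

```bash
python3 -m pendant '[{"dx":0,"dy":0,"dz":8,"roll":0,"hand":0},{"dx":0,"dy":0,"dz":8,"roll":0,"hand":0},{"dx":0,"dy":0,"dz":6,"roll":0,"hand":0},{"dx":0,"dy":0,"dz":6,"roll":0,"hand":0},{"dx":0,"dy":0,"dz":0,"roll":0,"hand":0}]' 25
python3 - <<'E'
from h import *
s=go([.4995,.191,.09],-106)
p,W,r,e=cam('scene')
save(cv2.resize(p[130:290,290:450],(600,600)),'lev1.png')
E
```

```text
t: 12.9
tcp_pos: [0.4986, 0.1907, 0.1493]
tcp_rot: [[0.962, -0.275, 0.0], [-0.275, -0.962, -0.001], [0.0, 0.001, -1.0]]
ft_force: [1.4, 0.7, -0.8]
width: 0.0214
grasp_force: 25.0
t 12.9 pos [0.4986 0.1907 0.1493] tool d [ 0.7 -0.6 59.3] q [ -84.9   17.6   70.   107.9  -17.9   67.  -114.4] F [ 1.4  0.7 -0.8] w 0.0214 g 25.001583374105394
yang -105.94 roll 0.001
```

View pics/lev1.png

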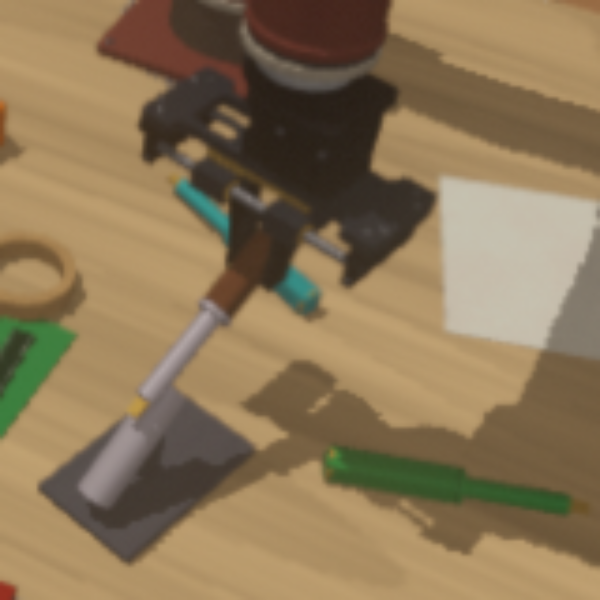

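The barrel's end (140,400) lies on the sheath's rim, and the iron has begun to pivot with little force. Continuing down.

```bash
python3 -m pendant '[{"dx":0,"dy":0,"dz":6,"roll":0,"hand":0},{"dx":0,"dy":0,"dz":6,"roll":0,"hand":0},{"dx":0,"dy":0,"dz":6,"roll":0,"hand":0},{"dx":0,"dy":0,"dz":6,"roll":0,"hand":0},{"dx":0,"dy":0,"dz":0,"roll":0,"hand":0}]' 25
python3 - <<'E'
from h import *
s=go([.4995,.191,.09],-106)
p,W,r,e=cam('scene')
m=(W[...,2]>.08)&(np.linalg.norm(W[...,:2]-s["tcp_pos"][:2],axis=-1)<.17)&(((W[...,:2]-s["tcp_pos"][:2])@[.962,-.275])>.015)
q=W[m]-s["tcp_pos"]-[0,0,.019]; a=q[:,:2]@[.962,-.275]
for lo in range(15,150,15):
    k=(a>lo/1e3)&(a<(lo+15)/1e3)&(abs(q[:,:2]@[.275,.962])<.02)
    if k.any(): print(lo,k.sum(),np.percentile(q[k][:,2],90).round(4)+s["tcp_pos"][2]+.019)
save(cv2.resize(p[130:290,290:450],(600,600)),'lev2.png')
E
```

```text
t: 13.37
tcp_pos: [0.4982, 0.1905, 0.1249]
tcp_rot: [[0.962, -0.275, -0.001], [-0.275, -0.962, -0.001], [-0.001, 0.001, -1.0]]
ft_force: [2.1, -0.5, -1.1]
width: 0.022
grasp_force: 25.0
t 13.37 pos [0.4982 0.1905 0.1249] tool d [ 1.1 -0.8 34.9] q [ -82.8   19.5   68.2  109.4  -20.    64.5 -112.9] F [ 2.1 -0.5 -1.1] w 0.022 g 25.001177522353828
yang -105.94 roll 0.001
15 562 0.5363036925276911
30 1533 0.522203692527691
45 457 0.5191036925276911
60 90 0.504803692527691
75 37 0.12130369252769103
90 76 0.11470369252769103
105 64 0.10960369252769103
120 31 0.10530369252769102
135 4 0.09800369252769102
```

View pics/lev2.png

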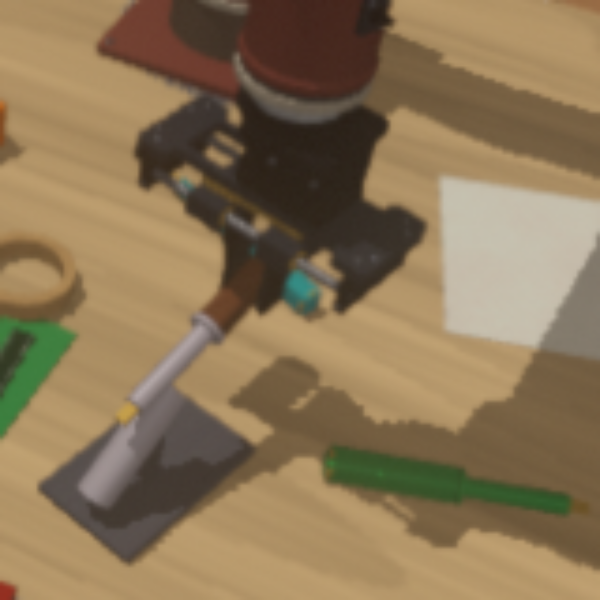

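It works: slope is now about 20° and the tip is at (127,412). Lowering the rest.

```bash
python3 -m pendant '[{"dx":0,"dy":0,"dz":6,"roll":0,"hand":0},{"dx":0,"dy":0,"dz":7,"roll":0,"hand":0},{"dx":0,"dy":0,"dz":7,"roll":0,"hand":0},{"dx":0,"dy":0,"dz":6,"roll":0,"hand":0},{"dx":0,"dy":0,"dz":5,"roll":0,"hand":0}]' 25
cat > slope.py <<'E'
from h import *
def slope():
    s=go([.4995,.191,.09],-106)
    p,W,r,e=cam('scene'); d=s["tcp_pos"]+np.array([0,0,.019]); q=W-d
    a=q[...,:2]@[.962,-.275]; l=q[...,:2]@[.275,.962]
    k=(a>.064)&(a<.122)&(abs(l)<.012)&(abs(q[...,2])<.08)&(q[...,2]>-.08)
    A,Z=a[k],q[k][:,2]
    # topmost surface per bin
    b=np.digitize(A,np.arange(.064,.122,.008)); t=[(A[b==i].mean(),np.percentile(Z[b==i],85)) for i in set(b) if (b==i).sum()>3]
    t=np.array(t); f=np.polyfit(t[:,0],t[:,1],1); print("slope deg",np.degrees(np.arctan(f[0])),"axis z off at grip",f[1]-.008); print(t.round(4).tolist()); return p
if __name__=="__main__": slope()
E
python3 slope.py
```

```text
t: 13.83
tcp_pos: [0.4982, 0.1908, 0.0942]
tcp_rot: [[0.962, -0.274, -0.001], [-0.274, -0.962, -0.0], [-0.001, 0.001, -1.0]]
ft_force: [-2.3, 0.2, 1.4]
width: 0.022
grasp_force: 25.0
t 13.83 pos [0.4982 0.1908 0.0942] tool d [ 1.2 -0.5  4.2] q [ -80.1   21.9   65.6  111.1  -22.8   61.5 -110.8] F [-2.3  0.2  1.4] w 0.022 g 25.000160126946867
yang -105.93 roll 0.001
slope deg -2.2275513225485466 axis z off at grip -0.0026272511538460936
[[0.0683, 0.0029], [0.0758, 0.0019], [0.0843, 0.0022], [0.0924, 0.0026], [0.1002, 0.0011], [0.1088, 0.0005], [0.1162, 0.0006], [0.1213, 0.0012]]
```

```bash
python3 -m pendant '[{"dx":0,"dy":0,"dz":3,"roll":0,"hand":0},{"dx":0,"dy":0,"dz":0,"roll":0,"hand":0},{"dx":0,"dy":0,"dz":0,"roll":0,"hand":0},{"dx":0,"dy":0,"dz":0,"roll":0,"hand":0},{"dx":0,"dy":0,"dz":0,"roll":0,"hand":0}]' 50 >/dev/null
python3 -m pendant '[{"dx":0,"dy":0,"dz":-8,"roll":0,"hand":0},{"dx":0,"dy":0,"dz":-15,"roll":0,"hand":0},{"dx":0,"dy":0,"dz":-20,"roll":0,"hand":0},{"dx":0,"dy":0,"dz":-20,"roll":0,"hand":0},{"dx":0,"dy":0,"dz":-20,"roll":0,"hand":0}]' 50 >/dev/null
python3 -m pendant '[{"dx":0,"dy":0,"dz":-20,"roll":0,"hand":0},{"dx":0,"dy":0,"dz":-20,"roll":0,"hand":0},{"dx":0,"dy":0,"dz":-20,"roll":0,"hand":0},{"dx":0,"dy":0,"dz":-15,"roll":0,"hand":0},{"dx":0,"dy":0,"dz":-5,"roll":0,"hand":0}]' 50 >/dev/null
python3 -m pendant '[{"dx":0,"dy":0,"dz":0,"roll":0,"hand":0},{"dx":0,"dy":0,"dz":0,"roll":0,"hand":0},{"dx":0,"dy":0,"dz":0,"roll":0,"hand":0},{"dx":0,"dy":0,"dz":0,"roll":0,"hand":0},{"dx":0,"dy":0,"dz":0,"roll":0,"hand":0}]' 50
python3 dial.py; python3 -c "
from slope import *
save(slope(),'final.png')"
```

```text
t: 15.55
tcp_pos: [0.4983, 0.1905, 0.2544]
tcp_rot: [[0.961, -0.275, -0.001], [-0.275, -0.961, -0.001], [-0.0, 0.001, -1.0]]
ft_force: [-0.3, 1.2, -1.6]
width: 0.0218
grasp_force: 50.0
bar 94 [ 0.58476404 -0.19095607] -165.44868717983718 (48.2273063659668, 13.662471771240234) 14.479879379272461
mark 9 12.345586953914896
t 15.6 pos [0.4984 0.1906 0.2546] tool d [  1.   -0.9 164.6] q [ -92.6    9.2   75.    99.8   -9.    78.  -121.8] F [ 0.3  1.1 -2.9] w 0.0217 g 49.999773474410176
yang -105.96 roll 0.001
slope deg -1.0363357258159887 axis z off at grip -0.002995865427357268
[[0.0677, 0.0039], [0.0761, 0.0036], [0.0841, 0.0031], [0.0913, 0.0035], [0.0999, 0.0029], [0.108, 0.0036], [0.1156, 0.003], [0.1208, 0.0026]]
```

View pics/final.png

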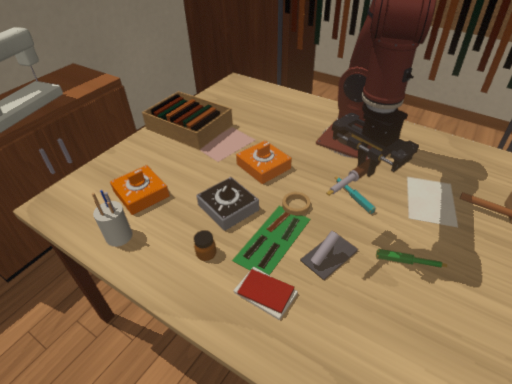

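The iron is held level (about -1°) at z≈0.27, with its tip at (330,192). The dial is on its mark, and the tape roll (297,203), jar (205,245) and notebooks (266,291) are where they started.

```bash
python3 -c "
from bench import ticket
print(ticket.job_done())"
```

```text
the job is handed in; nothing more can be done
None
```

I handed the job in with the dial about 1–2° from its long mark by camera, the iron held still and about 1° off level at about 27 cm, and the tape roll, jar and notebooks where they started; the hand-in returned no verdict.

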